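# Clear the bench block and stack saw blanks for grinding

### The job

Use the scraper to push all the steel offcuts off the top of the bench block into the green tray along its side (never with the fingers), and stand the scraper back upright in the middle of its rubber mat. With the block clear, build the grinding stack on it, centred on the scribed circle: the wooden pad first, then every steel blank lying flat on the pad, and the knobbed weight on top, knob up. Leave the mallet and the water bottle where they are.

Things in the scene. Friction and masses are not known exactly. Their poses are not given: they have to be found in the camera images.
- block: fixed dark steel bench block, top 170 x 170 mm, 40 mm high; origin under its centre on the table, z up; a green sheet-metal tray is fixed along its whole +y side
- mark (a point): centre of the scribed circle (90 mm across) in the middle of the block's top face, 40 mm above the table; axes as the block's
- tray (a point): centre of the tray's floor, 4 mm above the table, 140 mm from the block's centre along the block's +y; the tray is 220 mm (block x) by 110 mm (block y), rim 26 mm high, 4 mm walls, open on top, its near wall touching the block and 14 mm lower than the block's top; axes as the block's
- mat: fixed black rubber mat, 170 (x) x 110 (y) x 3 mm, home of the scraper; origin under its centre
- scraper: hand scraper standing on its foot: aluminium foot 120 (x) x 40 (y) x 18 mm high, on it a wooden grip 70 (x) x 22 (y) mm that rises from 18 to 63 mm; origin at the centre of the foot's underside, z up; take the grip across y
- pad: plywood disc, 66 mm across, 20 mm thick; origin at the centre of its underside, z up
- cap: grey weight, disc 64 mm across and 22 mm thick with a steel knob 26 mm across that rises from 22 to 55 mm, 0.55 kg; origin at the centre of its underside, z up
- mallet: plastic-faced mallet, 280 mm long, lying on the table beyond the work; leave alone; origin under the middle of its handle
- bottle: white plastic water bottle, 64 mm across, 190 mm tall, standing on the table; leave alone; origin under its centre
- chip0: loose steel offcut, 28 x 12 x 8 mm, lying on the block; origin at the centre of its underside; may be absent
- chip1: loose steel offcut, 24 x 12 x 8 mm, lying on the block; origin at the centre of its underside; may be absent
- chip2: loose steel offcut, 30 x 12 x 8 mm, lying on the block; origin at the centre of its underside; may be absent
- chip3: loose steel offcut, 26 x 12 x 8 mm, lying on the block; origin at the centre of its underside; may be absent
- chip4: loose steel offcut, 28 x 12 x 8 mm, lying on the block; origin at the centre of its underside; may be absent
- blank0: bare steel disc (saw blank), 64 mm across, 16 mm thick, 0.35 kg; origin at the centre of its underside, z up; may be absent
- blank1: bare steel disc (saw blank), 64 mm across, 16 mm thick, 0.35 kg; origin at the centre of its underside, z up; may be absent
- blank2: bare steel disc (saw blank), 64 mm across, 16 mm thick, 0.35 kg; origin at the centre of its underside, z up; may be absent
- blank3: bare steel disc (saw blank), 64 mm across, 16 mm thick, 0.35 kg; origin at the centre of its underside, z up; may be absent

How it is judged:
By the outcome, as a careful person would: the job done as asked, in the order asked, and still so for the second after the job is handed in, with the robot touching nothing.
Of blank0, blank1, blank2, blank3 only 2 to 4 are there at a start; the rules pass over those that are not, and their reading is None.
Of chip0, chip1, chip2, chip3, chip4 only 3 to 5 are there at a start; the rules pass over those that are not, and their reading is None.
At some moment in a run one of scraper, cap may be knocked a few centimetres aside while the robot is not near it.
Once in a run the grip may slacken for a moment while it holds something.
It also fails if it takes over 210 s, if anything falls off the work surface, if the arm or the gripper's body presses on something with over 40 N, if the wrist force passes 120 N, or if a joint passes its speed limit or range.

### The arm

A 6-joint arm with a two-finger parallel gripper is mounted at the origin on the work surface. World frame = base frame: x ahead of the robot, y to its left, z up, the work surface at z = 0. Lengths are in m, angles in rad, forces in N, time in s.
With the tool pointing down it reaches from about 0.35 to 0.775 m from the base axis. Payload 7.3 kg.
Tool frame: the origin (TCP) lies midway between the tips of the shut fingers; the grasp point (between the pads) lies 19 mm behind it (tcp_to_grasp is the distance from the TCP to the grasp point, in m); z points along the fingers, y is the line along which they close (so a half turn about z gives the same grasp; the last joint's range is limited). The gripper opens to 92 mm and grips with 3 to 60 N. Pads are 19 mm wide; open, the fingers measure 130 mm over their backs; the gripper's body (75 mm by 190 mm) begins 47 mm behind the grasp point.
Start: joints at [-1.368, 0.342, 1.524, -0, 1.275, -0.146], TCP at [0.179, -0.493, 0.227] pointing down, gripper open.
Joint ranges: [-2.53, 2.53], [-0.77, 2.02], [0.04, 2.7], [-1, 4.14], [0.28, 2.66], [-3.11, 3.11]. Speed limits (rad/s): [2.57, 2.57, 3.14, 3.14, 3.14, 3.14].

### API

Orientations are given as [roll, pitch, yaw] about the fixed x, y, z axes, in that order (R = Rz(yaw) Ry(pitch) Rx(roll)).
In Python, from cell import observe, read_camera, calibration, hand_in, tcp_to_grasp gives the robot as it stands.
- The arm moves only by the tool send_rows, never from a script. Its argument "targets" is a list of rows, each a list of 5 numbers: the opening, from 0 (shut) to 1 (fully open), then the shift along the world's x, y, z in m, then the turn about the world's z in rad. A call has 1 to 5 rows; each row shifts and turns the commanded pose from where the row before left it; what a row does not reach is not made up. A row lasts 1/10 s, in which the tool goes at most 50 mm and 8.59 degrees, less where a joint would pass 70% of its speed; a pose out of reach is approached as far as the arm can. A call is refused whole if a number of a shift passes 0.05 or a number of a turn 0.15, either way. A call with a gripper value outside its range is refused whole. The fingers move at their own pace and stop on an object; "grip_force" is the grip in N (left out, the last holds). Time passes only in rows, so rows that do not move let the fingers close. It gives the time, the measured TCP pose, the force, the opening and the grip force at its end, in the units of the state.
- observe(): the state, without advancing time (a new reading comes with each control period).
- read_camera(name): name is "scene" or "top" or "wrist"; returns (picture, depth): 384x512x3 uint8, red, green, blue; 384x512 float32, m along the optical axis (not along the pixel's ray), 0 where there is no reading.
- calibration(name): a dict with "intrinsics" (3x3 intrinsics, pixels), "world_to_cam" (4x4, takes a point from world to camera coordinates); the wrist camera has in their place "hand_eye" (4x4, takes a point from camera to tool coordinates, whose origin is the TCP and whose axes are the flange's). Camera axes: x right, y up, looking along -z (the intrinsics and any distortion apply to the point x, -y, -z); pixel columns grow to the right and rows downward; lengths in m; the calibration is good to about 2 mm. The wrist camera is an equidistant fisheye: a pixel r from the principal point sees the ray r / f radians off the axis. A picture is of the moment at which its call begins: read the wrist's pose just before it. calibration takes no time and is no camera call.
- hand_in(): hands the job in; it is judged then, once.
The state is a dict: "time": time; "qpos": joint angles; "qvel": joint speeds; "joint_efforts": joint torques, N m; "tool_pos": TCP position; "tool_rot": TCP orientation; "contact_force": force on the tool from outside, world axes, zero at the start; "torque": the same for the moment, N m; "opening": finger opening in m; "grip_force": force on a finger pad.
Only numpy, scipy, OpenCV 4.12 (cv2) and the standard library are available. Lean on these libraries where they do the work, as an engineer would, in place of code of your own. Each camera call takes 0.05 s, during which the arm holds its last target. There are 200 camera calls.

## Working session

There is one attempt and no reset: what is moved stays moved. The work goes in short steps, Python scripts to look and compute and a tool call to move; the robot and the scene stay as the last step left them, time stands still between calls to the robot, and variables do not carry over. Pictures are saved under pics/ and viewed, at most 14 in all, crops included, and the job is handed in when it is done.

Besides the shell and the picture viewer there is one more tool, called after "Request:" by a JSON object that holds its "api" and its "payload". send_rows: Moves the arm, as the interface text tells. Its arguments: {"type":"object","properties":{"targets":{"type":"array","items":{"type":"array","items":{"type":"number"}}},"grip_force":{"type":"number"}},"required":["targets"]}

```bash
ls; mkdir -p pics; cat > h.py <<'E'
import numpy as np, cv2
from cell import *
def grab(n,name=None):
    im,d=read_camera(n)
    if name: cv2.imwrite(f'pics/{name}.png',im[:,:,::-1])
    return im,d
def cloud(n,d):
    c=calibration(n);K=np.array(c['intrinsics']);T=np.linalg.inv(np.array(c['world_to_cam']))
    v,u=np.mgrid[:d.shape[0],:d.shape[1]]
    P=np.stack([(u-K[0,2])/K[0,0]*d,-(v-K[1,2])/K[1,1]*d,-d],-1)
    return P@T[:3,:3].T+T[:3,3]
E
python3 - <<'E'
from h import *
for n in('top','scene'):
    im,d=grab(n,n+'0'); np.savez(f'pics/{n}0.npz',im=im,d=d)
    c=calibration(n); print({k:np.round(v,3).tolist() if not isinstance(v,str) else v for k,v in c.items()})
s=observe();print(s)
E
```

```text
pics
{'intrinsics': [[395.493, 0.0, 250.819], [0.0, 395.493, 192.027], [0.0, 0.0, 1.0]], 'world_to_cam': [[-0.008, -1.0, 0.009, 0.025], [0.994, -0.006, 0.112, -0.596], [-0.112, 0.01, 0.994, -0.954], [0.0, 0.0, 0.0, 1.0]]}
{'intrinsics': [[346.954, 0.0, 253.366], [0.0, 346.954, 186.769], [0.0, 0.0, 1.0]], 'world_to_cam': [[-0.681, 0.732, 0.013, 0.375], [-0.543, -0.517, 0.661, 0.286], [0.491, 0.444, 0.75, -1.4], [0.0, 0.0, 0.0, 1.0]]}
{'time': 0.1, 'qpos': array([-1.36797880e+00,  3.42643672e-01,  1.52491521e+00,  1.91641143e-06,
        1.27541000e+00, -1.45996298e-01]), 'qvel': array([-0.00119945, -0.00126009, -0.00187356,  0.00102988,  0.00191046,
       -0.00012146]), 'joint_efforts': array([ 1.51098975e-03, -4.32004559e+01, -2.44694638e+01,  7.19193695e-02,
        5.25570440e-02, -5.85869043e-05]), 'tool_pos': array([ 0.17938551, -0.49301541,  0.22612152]), 'tool_rot': array([-3.14023133e+00, -2.02024278e-04,  3.48813128e-01]), 'contact_force': array([-1.29810343,  0.13337985, -0.29331322]), 'torque': array([-0.00767463,  0.03486309, -0.02745044]), 'grip_force': 0.0, 'opening': 0.09202609184260852}
```

View pics/top0.png

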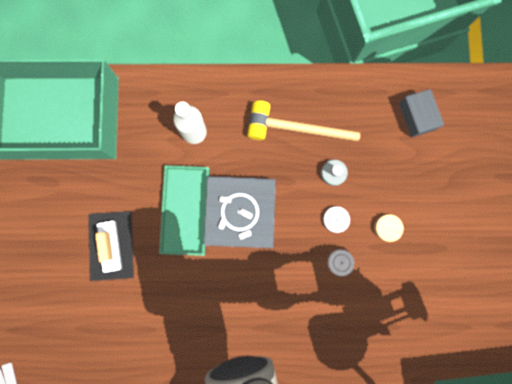

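View pics/scene0.png

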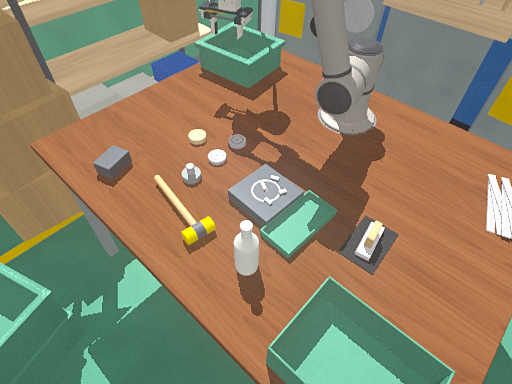

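```bash
python3 - <<'E'
from h import *
z=np.load('pics/top0.npz');im=z['im'];P=cloud('top',z['d'])
c=im[150:290,75:415];cv2.imwrite('pics/crop0.png',cv2.resize(c,None,fx=2.35,fy=2.35,interpolation=cv2.INTER_CUBIC)[:,:,::-1])
for u,v in [(335,180),(335,165),(337,219),(341,262),(389,228),(240,240),(265,190),(185,210),(100,270),(97,245),(103,245),(116,250),(300,300),(420,110)]:
    print((u,v),im[v,u],P[v,u].round(3))
# blobs by height
m=((P[...,2]>.009)&(P[...,2]<.3)&(P[...,0]>.2)&(P[...,0]<.85)).astype(np.uint8)
n,l,st,ce=cv2.connectedComponentsWithStats(m)
for i in range(1,n):
    if st[i,4]>60:
        p=P[l==i];print(st[i],ce[i].round(1),'mean',p.mean(0).round(3),'zmed,max',np.median(p[:,2]).round(4),p[:,2].max().round(4))
E
```

```text
(335, 180) [235 245 242] [ 0.627 -0.193  0.022]
(335, 165) [249 251 250] [ 0.665 -0.194  0.022]
(337, 219) [245 243 244] [0.485 0.031 1.014]
(341, 262) [132 130 134] [ 0.421 -0.202  0.019]
(389, 228) [255 255 237] [ 0.504 -0.327  0.017]
(240, 240) [166 174 181] [0.477 0.048 0.04 ]
(265, 190) [154 160 167] [ 0.6   -0.014  0.037]
(185, 210) [145 240 202] [0.554 0.189 0.005]
(100, 270) [76 74 78] [0.405 0.4   0.003]
(97, 245) [255 229 152] [0.469 0.385 0.07 ]
(103, 245) [255 254 214] [0.468 0.371 0.068]
(116, 250) [255 255 255] [0.455 0.356 0.022]
(300, 300) [89 58 47] [ 0.327 -0.101  0.   ]
(420, 110) [143 151 158] [ 0.799 -0.407  0.051]
[   0   84  117   76 2147] [ 79.3 138. ] mean [0.728 0.437 0.068] zmed,max 0.0694 0.1147
[ 399   91   45   46 1353] [420.8 113.1] mean [ 0.793 -0.411  0.044] zmed,max 0.0486 0.0543
[ 0 97  4 40 82] [  0.7 112.7] mean [0.809 0.667 0.014] zmed,max 0.0138 0.0238
[174 103  32  41 910] [188.9 123.4] mean [0.746 0.163 0.12 ] zmed,max 0.1258 0.193
[ 247  102  112   40 1433] [288.4 125.7] mean [ 0.766 -0.076  0.033] zmed,max 0.0323 0.0483
[321 161  26  25 505] [333.5 172.7] mean [ 0.645 -0.189  0.027] zmed,max 0.0222 0.0584
[ 159  166  116   90 5288] [232.8 212.2] mean [0.546 0.066 0.038] zmed,max 0.0396 0.052
[324 207  25  26 500] [336.  219.6] mean [ 0.527 -0.194  0.016] zmed,max 0.0156 0.0219
[375 216  28  26 559] [388.5 228.3] mean [ 0.504 -0.325  0.019] zmed,max 0.0193 0.0253
[ 96 222  25  51 938] [107.5 246.8] mean [0.464 0.371 0.037] zmed,max 0.023 0.0721
[328 250  26  26 521] [340.6 262.8] mean [ 0.419 -0.202  0.016] zmed,max 0.0157 0.0231
[ 205  356   72   28 1613] [242.7 371.2] mean [0.239 0.041 0.253] zmed,max 0.2557 0.2995
```

View pics/crop0.png

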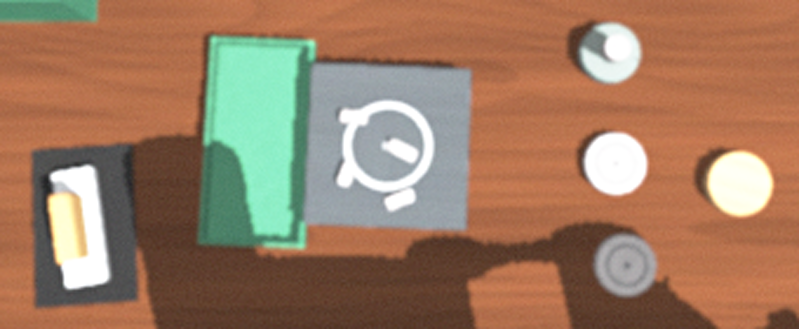

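```bash
cat >> h.py <<'E'
def pix2plane(n,uv,z):
    c=calibration(n);K=np.array(c['intrinsics']);T=np.linalg.inv(np.array(c['world_to_cam']))
    uv=np.asarray(uv,float).reshape(-1,2)
    r=np.stack([(uv[:,0]-K[0,2])/K[0,0],-(uv[:,1]-K[1,2])/K[1,1],-np.ones(len(uv))],-1)@T[:3,:3].T
    return T[:3,3]+r*((z-T[2,3])/r[:,2])[:,None]
def rect(n,mask,z):
    cs,_=cv2.findContours(mask.astype(np.uint8),cv2.RETR_EXTERNAL,cv2.CHAIN_APPROX_NONE)
    c=max(cs,key=cv2.contourArea)
    p=pix2plane(n,c,z)[:,:2].astype(np.float32)
    return cv2.minAreaRect(p*1000),cv2.minEnclosingCircle(p*1000),p
E
python3 - <<'E'
from h import *
for n in('top','scene'):
    z=np.load(f'pics/{n}0.npz');im=z['im'].astype(int);P=cloud(n,z['d']);X,Y,Z=P[...,0],P[...,1],P[...,2]
    print(n)
    near=lambda x,y,r:(abs(X-x)<r)&(abs(Y-y)<r)
    print('block',rect(n,near(.54,.02,.14)&(Z>.034)&(Z<.055),.04)[0])
    print('foot',rect(n,near(.46,.37,.1)&(Z>.012)&(Z<.034)&(im.min(-1)>150),.021)[0])
    print('gripTop',rect(n,near(.46,.37,.1)&(Z>.05),.066)[0])
    g=near(.46,.37,.2)&(Z<.008)&(im.max(-1)<110); 
    print('mat+',rect(n,near(.46,.37,.2)&(((Z<.012)&(im.max(-1)<100)&(abs(im[...,0]-im[...,2])<15))|(Z>.012)&(Z<.03)&(Y>.28)),.003)[0])
    for nm,x,y,h in[('cap',.64,-.19,.022),('b0',.527,-.194,.016),('b1',.42,-.202,.016),('pad',.504,-.325,.02)]:
        m=near(x,y,.05)&(Z>h-.007)&(Z<h+.015)
        r=rect(n,m,h);print(nm,np.round(r[0][0],1),np.round(r[0][1],1),np.round(r[1][0],1),round(r[1][1],1))
    m=near(.64,-.19,.06)&(Z>.045);print('knob',rect(n,m,.055)[:2])
    m=near(.545,.02,.08)&(Z>.034)&(im.min(-1)>205)
    k,l,st,ce=cv2.connectedComponentsWithStats(m.astype(np.uint8))
    for i in range(1,k):
        if st[i,4]>5: print('white',st[i,4],ce[i].round(1),rect(n,l==i,.044)[0])
    m=near(.545,.02,.09)&(Z>.0445)
    print('hi',[ (X[m].min(),X[m].max(),Y[m].min(),Y[m].max())] if m.any() else 0)
E
```

```text
top
block ((545.845947265625, 49.46075439453125), (169.45510864257812, 169.54931640625), 87.28597259521484)
foot ((463.9018859863281, 375.3541564941406), (119.70245361328125, 42.82264709472656), 9.315958976745605)
gripTop ((463.99786376953125, 373.67767333984375), (69.17715454101562, 26.176443099975586), 9.180279731750488)
mat+ ((466.6939697265625, 375.3232116699219), (163.81085205078125, 106.19463348388672), 3.515516519546509)
cap [ 644.9 -191.3] [61.2 62.1] [ 645.7 -190.6] 32.2
b0 [ 527. -194.] [60.8 63.2] [ 527.  -194.1] 32.1
b1 [ 419.7 -201.8] [62.5 61.7] [ 418.7 -201.7] 32.3
pad [ 503.3 -325.7] [65.8 62.6] [ 503.8 -325.2] 33.5
knob (((645.6287841796875, -191.4202880859375), (24.849292755126953, 22.431251525878906), 89.65035247802734), ((645.3363037109375, -190.7543487548828), 13.177907943725586))
white 621 [238.1 215. ] ((536.5643310546875, 50.03847885131836), (97.09056091308594, 113.03585052490234), 87.96041870117188)
white 94 [245.2 213.3] ((543.2263793945312, 35.606563568115234), (37.3306770324707, 15.367202758789062), 63.05592346191406)
hi [(np.float64(0.46791340701364476), 
[... 589 characters left out ...]
3. ] [68.8 61.7] [ 530.6 -192.6] 35.6
b1 [ 422.4 -201.5] [66.5 58.8] [ 422.4 -201.6] 35.2
pad [ 508.5 -325. ] [67.9 63.8] [ 507.8 -325. ] 36.2
knob (((650.4500122070312, -188.6995391845703), (30.236373901367188, 27.709735870361328), 13.10068416595459), ((652.2872924804688, -188.3870849609375), 17.207897186279297))
white 28 [274.3 177. ] ((489.8783874511719, 34.050716400146484), (13.698965072631836, 27.850936889648438), 24.53827667236328)
white 224 [266.8 190.3] ((548.2960205078125, 50.57294845581055), (92.129638671875, 96.46713256835938), 86.22269439697266)
hi [(np.float64(0.48115028030995144), np.float64(0.6316519813987366), np.float64(0.01768765944026618), np.float64(0.10118563258340108))]
```

Request:
{"api": "send_rows", "payload": {"targets": [[1,0.04,0.02,0,-0.037],[1,0.04,0.02,0,-0.037],[1,0.04,0.02,0,-0.037],[1,0.04,0.02,0,-0.037],[1,0.04,0.02,0,-0.037]]}}

```text
time: 0.6
tool_pos: [0.3808, -0.3922, 0.2264]
tool_rot: [-3.141, 0.0, 0.162]
contact_force: [-0.2, -0.7, -0.2]
opening: 0.0918
grip_force: 0.0
```

Request:
{"api": "send_rows", "payload": {"targets": [[1,0.005,0.045,0,0],[1,0.005,0.045,0,0],[1,0.005,0.045,0,0],[1,0.005,0.045,0,0],[1,0.005,0.045,0,0]]}}

```text
time: 1.1
tool_pos: [0.4041, -0.1665, 0.2265]
tool_rot: [-3.141, 0.0, 0.163]
contact_force: [0.2, -0.2, -0.3]
opening: 0.092
grip_force: 0.0
```

Request:
{"api": "send_rows", "payload": {"targets": [[1,0.005,0.045,0,0],[1,0.005,0.045,0,0],[1,0.005,0.045,0,0],[1,0.005,0.045,0,0],[1,0.005,0.045,0,0]]}}

```text
time: 1.6
tool_pos: [0.4291, 0.0585, 0.2267]
tool_rot: [3.141, 0.0, 0.164]
contact_force: [2.0, -0.7, 0.0]
opening: 0.0919
grip_force: 0.0
```

Request:
{"api": "send_rows", "payload": {"targets": [[1,0.005,0.045,0,0],[1,0.005,0.045,0,0],[1,0.005,0.045,0,0],[1,0.005,0.045,0,0],[1,0.005,0.045,0,0]]}}

```text
time: 2.1
tool_pos: [0.4541, 0.2835, 0.2264]
tool_rot: [3.141, 0.001, 0.164]
contact_force: [0.9, -0.2, -0.1]
opening: 0.092
grip_force: 0.0
```

Request:
{"api": "send_rows", "payload": {"targets": [[1,0.005,0.045,0,0],[1,0.0,0.045,0,0],[1,0,0,0,0]]}}

```text
time: 2.4
tool_pos: [0.4583, 0.3762, 0.2255]
tool_rot: [-3.14, 0.001, 0.168]
contact_force: [0.1, 0.5, 0.0]
opening: 0.0919
grip_force: 0.0
```

```bash
cat >> h.py <<'E'
from scipy.spatial.transform import Rotation as R
def wpt(uv,z,s):
    """wrist pixel -> world point on plane z (equidistant fisheye)"""
    c=calibration('wrist');K=np.array(c['intrinsics']);H=np.array(c['hand_eye'])
    uv=np.asarray(uv,float).reshape(-1,2)
    a=(uv[:,0]-K[0,2])/K[0,0];b=(uv[:,1]-K[1,2])/K[1,1];t=np.hypot(a,b)+1e-12
    r=np.stack([a/t*np.sin(t),-b/t*np.sin(t),-np.cos(t)],-1)
    W=R.from_euler('xyz',s['tool_rot']).as_matrix()
    r=r@H[:3,:3].T@W.T;o=W@H[:3,3]+s['tool_pos']
    return o+r*((z-o[2])/r[:,2])[:,None]
def wgrab(name):
    s=observe();im,d=read_camera('wrist')
    cv2.imwrite(f'pics/{name}.png',im[:,:,::-1]);np.savez(f'pics/{name}.npz',im=im,d=d,tool_pos=s['tool_pos'],tool_rot=s['tool_rot'])
    return im,d,s
E
python3 - <<'E'
from h import *
wgrab('w1')
c=calibration('wrist');print(np.round(c['intrinsics'],2),np.round(c['hand_eye'],3))
E
```

```text
[[297.32   0.   257.86]
 [  0.   297.32 193.61]
 [  0.     0.     1.  ]] [[ 0.     0.955  0.295  0.08 ]
 [ 1.     0.    -0.    -0.   ]
 [-0.     0.295 -0.955 -0.158]
 [ 0.     0.     0.     1.   ]]
```

View pics/w1.png

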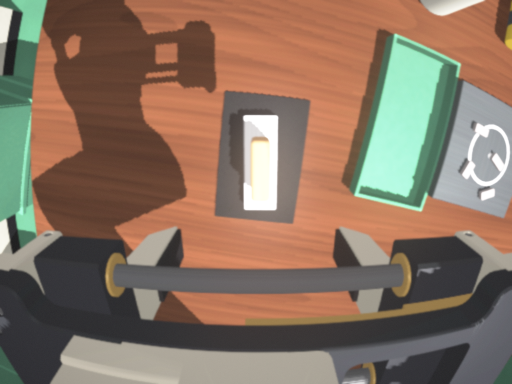

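```bash
cat >> h.py <<'E'
def wrect(mask,z,s):
    cs,_=cv2.findContours(mask.astype(np.uint8),cv2.RETR_EXTERNAL,cv2.CHAIN_APPROX_NONE)
    c=max(cs,key=cv2.contourArea)
    p=wpt(c,z,s)[:,:2].astype(np.float32)*1000
    return [np.round(x,1) for x in cv2.minAreaRect(p)],np.round(cv2.minEnclosingCircle(p)[0],1),p
E
python3 - <<'E'
from h import *
s=np.load('pics/w1.npz');im=s['im'].astype(int)
v,u=np.mgrid[:384,:512];roi=(u>205)&(u<320)&(v>80)&(v<228)
sat=im.max(-1)-im.min(-1)
print('foot',wrect(roi&(im.min(-1)>170),.021,s)[:2])
wood=roi&(im[...,0]-im[...,2]>40)&(im[...,0]>180)&(u>246)&(u<275)&(v>125)
print('grip',wrect(wood,.066,s)[:2])
full=roi&(sat<25)|(roi&(u>243)&(u<278)&(v>115)&(v<210))
print('mat',wrect(full,.003,s)[:2])
print('foot|wood',wrect((roi&(im.min(-1)>170))|wood,.021,s)[:2])
print(s['tool_pos'])
E
```

```text
foot ([array([465.2, 374.7]), array([121.9,  42.9]), np.float64(9.1)], array([465.2, 374.9]))
grip ([array([405.1, 364.2]), array([ 8.9, 31.4]), np.float64(9.6)], array([404.9, 364.2]))
mat ([array([467.8, 375.3]), array([167.4, 107. ]), np.float64(3.4)], array([467.4, 374.8]))
foot|wood ([array([465.2, 374.7]), array([121.9,  42.9]), np.float64(9.1)], array([465.2, 374.9]))
[0.4583447  0.3762356  0.22546515]
```

Request:
{"api": "send_rows", "payload": {"targets": [[1,0.007,-0.001,-0.04,-0.007],[1,0,0,-0.045,0],[1,0,0,-0.045,0],[1,0,0,-0.035,0],[1,0,0,-0.02,0]]}}

```text
time: 2.95
tool_pos: [0.4649, 0.3682, 0.0385]
tool_rot: [3.139, 0.005, 0.156]
contact_force: [0.3, 0.7, 0.2]
opening: 0.0922
grip_force: 0.0
```

Request:
{"api": "send_rows", "payload": {"targets": [[1,0,0,-0.011,0],[1,0,0,0,0],[0,0,0,0,0],[0,0,0,0,0],[0,0,0,0,0]], "grip_force": 45}}

```text
time: 3.45
tool_pos: [0.4671, 0.371, 0.0321]
tool_rot: [-3.141, -0.002, 0.157]
contact_force: [0.0, 0.7, 1.4]
opening: 0.0723
grip_force: 0.0
```

Request:
{"api": "send_rows", "payload": {"targets": [[0,0,0,0,0],[0,0,0,0,0],[0,0,0,0,0],[0,0,0,0,0],[0,0,0,0,0]]}}

```text
time: 3.95
tool_pos: [0.4664, 0.3706, 0.0307]
tool_rot: [3.142, 0.0, 0.157]
contact_force: [-0.8, 3.5, 1.5]
opening: 0.0325
grip_force: 1.7
```

Request:
{"api": "send_rows", "payload": {"targets": [[0,0,0,0,0],[0,0,0,0,0],[0,0,0,0,0],[0,0,0,0,0]]}}

```text
time: 4.35
tool_pos: [0.4665, 0.3707, 0.0307]
tool_rot: [-3.142, -0.0, 0.157]
contact_force: [-0.2, 0.8, 0.6]
opening: 0.022
grip_force: 45.0
```

Request:
{"api": "send_rows", "payload": {"targets": [[0,0,0,0.02,0],[0,0,0,0.035,0],[0,0,0,0.035,0],[0,0.0065,-0.039,0,-0.0205],[0,0.0065,-0.039,0,-0.0205]]}}

```text
time: 4.85
tool_pos: [0.4794, 0.2923, 0.1215]
tool_rot: [3.142, -0.002, 0.118]
contact_force: [0.1, -0.5, -3.5]
opening: 0.0214
grip_force: 45.0
```

Request:
{"api": "send_rows", "payload": {"targets": [[0,0.0065,-0.039,0,-0.0205],[0,0.0065,-0.039,0,-0.0205],[0,0.0065,-0.039,0,-0.0205],[0,0.0065,-0.039,0,-0.0205],[0,0.0065,-0.039,0,-0.0205]]}}

```text
time: 5.35
tool_pos: [0.5114, 0.0958, 0.1204]
tool_rot: [3.141, 0.001, 0.013]
contact_force: [0.3, 1.0, -2.2]
opening: 0.0215
grip_force: 45.0
```

Request:
{"api": "send_rows", "payload": {"targets": [[0,0.0065,-0.039,0,-0.0205],[0,0.0065,-0.039,0,-0.0205],[0,0.0065,-0.039,0,-0.0205],[0,0,0,0,0],[0,0,0,0,0]]}}

```text
time: 5.85
tool_pos: [0.5308, -0.0201, 0.1202]
tool_rot: [-3.141, 0.002, -0.05]
contact_force: [-1.1, 0.5, -2.8]
opening: 0.0216
grip_force: 45.0
```

Request:
{"api": "send_rows", "payload": {"targets": [[0,0,0,-0.02,0],[0,0,0,-0.02,0],[0,0,0,-0.0105,0],[0,0,0,0,0],[0,0,0,0,0]]}}

```text
time: 6.35
tool_pos: [0.5316, -0.0188, 0.0706]
tool_rot: [3.142, -0.0, -0.047]
contact_force: [-1.3, -0.7, -2.2]
opening: 0.0215
grip_force: 45.0
```

```bash
python3 - <<'E'
from h import *
wgrab('w2');a,_=grab('scene')
b=cv2.resize(a[130:270,200:360],None,fx=3,fy=3);w=cv2.imread('pics/w2.png')[:,:,::-1]
o=np.zeros((420,800,3),np.uint8);o[:,:480]=b;o[:245,480:]=cv2.resize(w[:384],(320,240))[:245] if 0 else np.pad(cv2.resize(w,(320,240)),((0,5),(0,0),(0,0)))
cv2.imwrite('pics/m2.png',o[:,:,::-1])
E
```

```text
(no output)
```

View pics/m2.png

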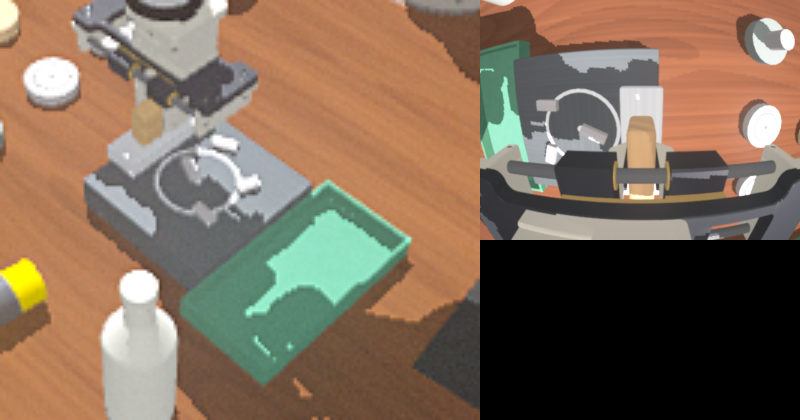

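Request:
{"api": "send_rows", "payload": {"targets": [[0,0,0,-0.001,0],[0,0.0007,0.012,0,0],[0,0.0007,0.014,0,0],[0,0.0007,0.014,0,0],[0,0.0007,0.014,0,0]]}}

```text
time: 6.95
tool_pos: [0.5343, 0.0363, 0.0693]
tool_rot: [-3.142, -0.0, -0.048]
contact_force: [0.5, 0.3, -2.0]
opening: 0.0219
grip_force: 45.0
```

Request:
{"api": "send_rows", "payload": {"targets": [[0,0.0007,0.014,0,0],[0,0.0007,0.014,0,0],[0,0.0007,0.014,0,0],[0,0.0007,0.014,0,0],[0,0.0007,0.012,0,0]]}}

```text
time: 7.45
tool_pos: [0.5378, 0.1039, 0.0692]
tool_rot: [3.142, 0.0, -0.048]
contact_force: [-0.2, -1.3, -2.4]
opening: 0.022
grip_force: 45.0
```

Request:
{"api": "send_rows", "payload": {"targets": [[0,0.0005,0.012,0,0],[0,0.0005,0.012,0,0],[0,0.0005,0.012,0,0],[0,0,0,0,0],[0,0,0,0,0]]}}

```text
time: 7.95
tool_pos: [0.5392, 0.1387, 0.0692]
tool_rot: [3.141, 0.0, -0.048]
contact_force: [0.8, -0.8, -2.3]
opening: 0.0218
grip_force: 45.0
```

```bash
python3 - <<'E'
from h import *
a,_=grab('scene');t,_=grab('top')
o=np.zeros((420,800,3),np.uint8);o[:,:480]=cv2.resize(a[130:270,200:360],None,fx=3,fy=3)
o[:300,480:]=cv2.resize(t[155:275,150:278],(320,300))
cv2.imwrite('pics/m3.png',o[:,:,::-1])
E
```

```text
(no output)
```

View pics/m3.png

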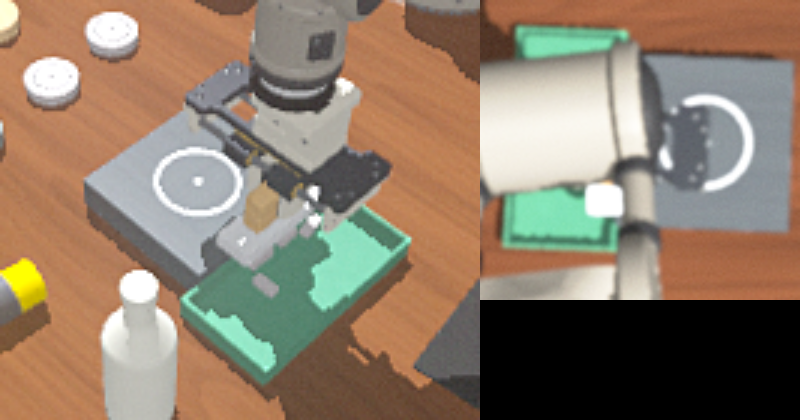

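Request:
{"api": "send_rows", "payload": {"targets": [[0,0.0005,0.012,0,0],[0,0.0005,0.012,0,0],[0,0,0,0,0],[0,0,0,0,0],[0,0,-0.01,0.02,0]]}}

```text
time: 8.55
tool_pos: [0.5382, 0.153, 0.087]
tool_rot: [3.141, 0.006, -0.047]
contact_force: [-0.4, -0.8, -3.1]
opening: 0.0217
grip_force: 45.0
```

Request:
{"api": "send_rows", "payload": {"targets": [[0,0,-0.01,0.03,0],[0,-0.02,0.02,0.02,0],[0,-0.02,0.04,0,0],[0,-0.02,0.04,0,0],[0,-0.02,0.04,0,0.05]]}}

```text
time: 9.05
tool_pos: [0.4595, 0.2834, 0.1396]
tool_rot: [-3.142, -0.001, 0.001]
contact_force: [0.3, -0.3, -3.1]
opening: 0.0214
grip_force: 45.0
```

Request:
{"api": "send_rows", "payload": {"targets": [[0,0,0.04,0,0.055],[0,0,0.04,0,0],[0,0,0,0,0],[0,0,0,0,0]]}}

```text
time: 9.45
tool_pos: [0.4597, 0.3628, 0.1388]
tool_rot: [3.141, 0.001, 0.059]
contact_force: [-0.4, 0.1, -2.8]
opening: 0.022
grip_force: 45.0
```

```bash
python3 - <<'E'
from h import *
a,_=grab('scene');t,_=grab('top')
o=np.zeros((420,800,3),np.uint8);o[:,:480]=cv2.resize(a[130:270,200:360],None,fx=3,fy=3)
o[:300,480:]=cv2.resize(t[155:275,150:278],(320,300))
cv2.imwrite('pics/m4.png',o[:,:,::-1])
E
```

```text
(no output)
```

View pics/m4.png

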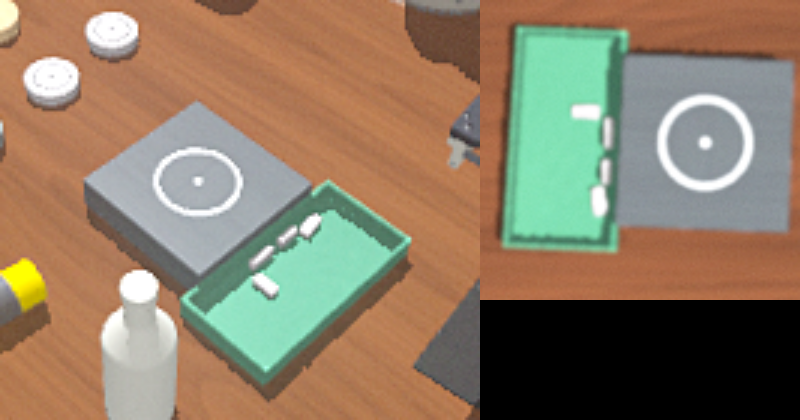

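Request:
{"api": "send_rows", "payload": {"targets": [[0,0.009,0.0125,-0.02,0],[0,0,0,-0.035,0],[0,0,0,-0.03,0],[0,0,0,-0.01,0],[0,0,0,0,0]]}}

```text
time: 10.05
tool_pos: [0.4688, 0.3736, 0.0431]
tool_rot: [3.14, 0.003, 0.055]
contact_force: [-0.8, -0.3, -2.5]
opening: 0.0218
grip_force: 45.0
```

```bash
python3 - <<'E'
from h import *
for n in('top','scene'):
    im,d=grab(n);np.savez(f'pics/{n}5.npz',im=im,d=d);P=cloud(n,d)
    m=(im.min(-1)>205)&(abs(P[...,0]-.547)<.06)&(abs(P[...,1]-.05)<.06)&(P[...,2]>.03)
    cs,_=cv2.findContours(m.astype(np.uint8),cv2.RETR_EXTERNAL,cv2.CHAIN_APPROX_NONE)
    p=pix2plane(n,max(cs,key=cv2.contourArea),.04)[:,:2].astype(np.float32)*1000
    print(n,'ring',cv2.fitEllipse(p))
    for nm,x,y,h in[('cap',.647,-.19,.022),('b0',.529,-.194,.016),('b1',.421,-.202,.016),('pad',.506,-.325,.02)]:
        m=(abs(P[...,0]-x)<.06)&(abs(P[...,1]-y)<.06)&(P[...,2]>h-.007)&(P[...,2]<h+.015)
        r=rect(n,m,h);print(nm,np.round(cv2.fitEllipse(r[2]*1000)[0],1),np.round(r[0][0],1),np.round(r[0][1],1),np.round(r[1][0],1))
print(observe()['tool_pos'],observe()['tool_rot'])
E
```

```text
top ring ((547.2052001953125, 48.708675384521484), (92.2552261352539, 92.6872787475586), 19.256378173828125)
cap [ 646.1 -190.9] [ 646.1 -191.3] [61.6 59.2] [ 645.7 -190.6]
b0 [ 526.6 -193.9] [ 527. -194.] [60.8 63.2] [ 526.9 -193.9]
b1 [ 418.9 -202.1] [ 419.7 -201.8] [62.5 61.7] [ 418.8 -202.1]
pad [ 504.  -325.2] [ 503.3 -325.7] [65.7 62.6] [ 504.4 -325. ]
scene ring ((547.7797241210938, 48.04155349731445), (89.95841979980469, 90.23424530029297), 136.29058837890625)
cap [ 651.2 -187.6] [ 650.4 -188.9] [64.3 59.4] [ 650.1 -189.6]
b0 [ 529.8 -193.5] [ 529.  -194.2] [65.9 63.1] [ 529.9 -193.8]
b1 [ 422.4 -201.2] [ 422.4 -201.5] [66.5 58.8] [ 422.2 -200.7]
pad [ 507.2 -324.6] [ 508.6 -325.1] [67.9 63.3] [ 507.8 -324.3]
[0.47033796 0.3750171  0.04562688] [-3.14076134e+00 -1.86067531e-03  5.59259940e-02]
```

Request:
{"api": "send_rows", "payload": {"targets": [[0,-0.001,0,-0.008,0],[0,0,0,-0.004,0],[0,0,0,-0.001,0],[0,0,0,0,0],[0,0,0,0,0]]}}

```text
time: 10.65
tool_pos: [0.4684, 0.3752, 0.0315]
tool_rot: [-3.141, -0.0, 0.057]
contact_force: [0.1, -0.1, -2.3]
opening: 0.0221
grip_force: 45.0
```

Not yet touching; ease down, then release.

Request:
{"api": "send_rows", "payload": {"targets": [[0,0,0,-0.0008,0],[0,0,0,-0.0005,0],[0,0,0,0,0],[0,0,0,0,0]]}}

```text
time: 11.05
tool_pos: [0.4686, 0.3753, 0.0307]
tool_rot: [-3.141, -0.001, 0.057]
contact_force: [0.5, -0.4, 5.4]
opening: 0.0219
grip_force: 45.0
```

Request:
{"api": "send_rows", "payload": {"targets": [[0.5,0,0,0,0],[1,0,0,0,0],[1,0,0,0,0],[1,0,0,0,0],[1,0,0,0,0]]}}

```text
time: 11.55
tool_pos: [0.4682, 0.3751, 0.0298]
tool_rot: [3.141, 0.0, 0.057]
contact_force: [0.1, 0.1, -0.7]
opening: 0.0573
grip_force: 0.0
```

Request:
{"api": "send_rows", "payload": {"targets": [[1,0,0,0,0],[1,0,0,0.02,0],[1,0,0,0.04,0],[1,0,0,0.045,0],[1,0,0,0.045,0]]}}

```text
time: 12.05
tool_pos: [0.4679, 0.3749, 0.1813]
tool_rot: [3.141, 0.001, 0.057]
contact_force: [1.3, 0.8, 0.4]
opening: 0.0909
grip_force: 0.0
```

Request:
{"api": "send_rows", "payload": {"targets": [[1,0,0,0.04,0],[1,0,0,0,0],[1,0,0,0,0]]}}

```text
time: 12.35
tool_pos: [0.4684, 0.3752, 0.2208]
tool_rot: [-3.141, -0.002, 0.057]
contact_force: [0.2, -0.1, -0.3]
opening: 0.092
grip_force: 0.0
```

```bash
python3 - <<'E'
from h import *
im,d,s=wgrab('w6');im=im.astype(int)
v,u=np.mgrid[:384,:512];roi=(u>195)&(u<330)&(v>70)&(v<235)
print('foot',wrect(roi&(im.min(-1)>170),.021,s)[:2])
full=roi&(im.max(-1)-im.min(-1)<25)
print('mat',wrect(full,.003,s)[:2], s['tool_pos'])
E
```

```text
foot ([array([468.6, 374.7]), array([121.1,  42.4]), np.float64(3.3)], array([468.5, 375.2]))
mat ([array([467.8, 375.9]), array([166.7, 107.2]), np.float64(3.4)], array([467.4, 375.8])) [0.46843551 0.37524287 0.22078876]
```

View pics/w6.png

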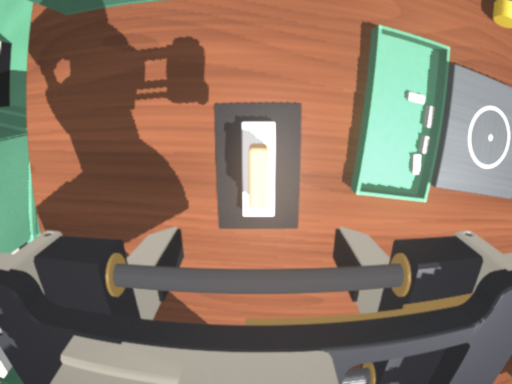

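Request:
{"api": "send_rows", "payload": {"targets": [[1,0.005,-0.044,0,-0.03],[1,0.005,-0.044,0,-0.027],[1,0.005,-0.044,0,0],[1,0.005,-0.044,0,0],[1,0.005,-0.044,0,0]]}}

```text
time: 12.9
tool_pos: [0.4922, 0.1533, 0.218]
tool_rot: [3.141, 0.004, 0.0]
contact_force: [1.0, 0.2, -0.2]
opening: 0.0919
grip_force: 0.0
```

Request:
{"api": "send_rows", "payload": {"targets": [[1,0,-0.044,0,0],[1,0,-0.044,0,0],[1,0,0,0,0],[1,0,0,0,0]]}}

```text
time: 13.3
tool_pos: [0.4926, 0.0664, 0.2185]
tool_rot: [-3.141, 0.003, -0.003]
contact_force: [-0.8, 1.2, -0.4]
opening: 0.0917
grip_force: 0.0
```

```bash
python3 - <<'E'
from h import *
im,d,s=wgrab('w7')
m=(im.min(-1)>200).astype(np.uint8)
cs,h=cv2.findContours(m,cv2.RETR_CCOMP,cv2.CHAIN_APPROX_NONE)
for c in cs:
    if cv2.contourArea(c)>300:
        p=wpt(c,.04,s)[:,:2].astype(np.float32)*1000
        print(c[:,0].mean(0).round(),[np.round(q,1) for q in cv2.fitEllipse(p)])
print(s['tool_pos'],s['tool_rot'])
E
```

```text
[438. 218.] [array([ 430.8, -186.3]), array([58.6, 59.3]), np.float64(155.6)]
[ 64. 198.] [array([453.7, 338.7]), array([25.6, 97.7]), np.float64(87.5)]
[503. 166.] [array([ 508.9, -302. ]), array([48.3, 62.5]), np.float64(104.3)]
[444. 147.] [array([ 531.6, -178.6]), array([58.4, 59. ]), np.float64(141.7)]
[274. 126.] [array([547.7,  48.1]), array([91.2, 91.4]), np.float64(1.0)]
[274. 126.] [array([547.7,  48.3]), array([80.4, 80.5]), np.float64(17.4)]
[452.  62.] [array([ 644.8, -183. ]), array([50.7, 60.4]), np.float64(23.1)]
[0.49258977 0.06637548 0.21850267] [-3.14124878e+00  3.07560196e-03 -2.83539093e-03]
```

Request:
{"api": "send_rows", "payload": {"targets": [[1,0.0024,-0.044,0,0],[1,0.0024,-0.044,0,0],[1,0.0024,-0.044,0,0],[1,0.0024,-0.044,0,0],[1,0.0024,-0.044,0,0]]}}

```text
time: 13.85
tool_pos: [0.5056, -0.1527, 0.2193]
tool_rot: [-3.141, 0.001, 0.003]
contact_force: [0.5, -0.6, 0.4]
opening: 0.0918
grip_force: 0.0
```

Request:
{"api": "send_rows", "payload": {"targets": [[1,0,-0.044,0,0],[1,0,-0.044,0,0],[1,0,-0.044,0,0],[1,0,-0.04,0,0],[1,0,0,0,0]]}}

```text
time: 14.35
tool_pos: [0.5055, -0.3279, 0.2183]
tool_rot: [3.141, 0.001, -0.002]
contact_force: [-0.2, 0.8, -0.3]
opening: 0.0921
grip_force: 0.0
```

```bash
cat >> h.py <<'E'
def wdisc(h,guess,s,im,d,mask=None):
    """disc top at height h near guess (m): contour by depth-based height"""
    c=calibration('wrist');K=np.array(c['intrinsics']);H=np.array(c['hand_eye'])
    v,u=np.mgrid[:384,:512];a=(u-K[0,2])/K[0,0];b=(v-K[1,2])/K[1,1];t=np.hypot(a,b)+1e-12
    k=np.tan(t)/t
    W=R.from_euler('xyz',s['tool_rot']).as_matrix()
    P=np.stack([a*k*d,-b*k*d,-d],-1)@H[:3,:3].T@W.T+(W@H[:3,3]+s['tool_pos'])
    m=(np.hypot(P[...,0]-guess[0],P[...,1]-guess[1])<.055)&(P[...,2]>h-.006)&(P[...,2]<h+.012)&(d>.05)
    m=cv2.morphologyEx(m.astype(np.uint8),cv2.MORPH_CLOSE,np.ones((5,5)))
    r=wrect(m,h,s);p=P[m>0]
    return 'rect',r[0],'ell',[np.round(q,1) for q in cv2.fitEllipse(r[2])],'zmed',np.median(p[:,2]).round(4),'mean',p.mean(0).round(4)
E
python3 - <<'E'
from h import *
im,d,s=wgrab('w8')
print(s['tool_pos'],s['tool_rot'])
for g,h in[((.506,-.325),.02),((.528,-.194),.016),((.42,-.202),.016),((.648,-.19),.022)]:
    print(g,*wdisc(h,g,s,im,d))
E
```

```text
[ 0.50546934 -0.3278691   0.21831399] [ 3.14114209e+00  1.15028539e-03 -2.42625096e-03]
(0.506, -0.325) rect [array([ 506.2, -328.1]), array([64.2, 65.1]), np.float64(62.1)] ell [array([ 506.2, -328. ]), array([63.7, 64.8]), np.float64(43.9)] zmed 0.0202 mean [ 0.5072 -0.328   0.0223]
(0.528, -0.194) rect [array([ 528.9, -197.2]), array([63.5, 64.4]), np.float64(8.5)] ell [array([ 529. , -197.3]), array([63. , 63.8]), np.float64(12.2)] zmed 0.0165 mean [ 0.5297 -0.1986  0.0179]
(0.42, -0.202) rect [array([ 429., -208.]), array([63.6, 50. ]), np.float64(69.4)] ell [array([ 426.2, -206.5]), array([55.2, 61.4]), np.float64(156.2)] zmed 0.0163 mean [ 0.4327 -0.2085  0.0169]
(0.648, -0.19) rect [array([ 647.6, -195. ]), array([63.8, 63.1]), np.float64(60.5)] ell [array([ 647.9, -194.6]), array([62.2, 63.4]), np.float64(163.1)] zmed 0.0221 mean [ 0.6457 -0.1995  0.0237]
```

View pics/w8.png

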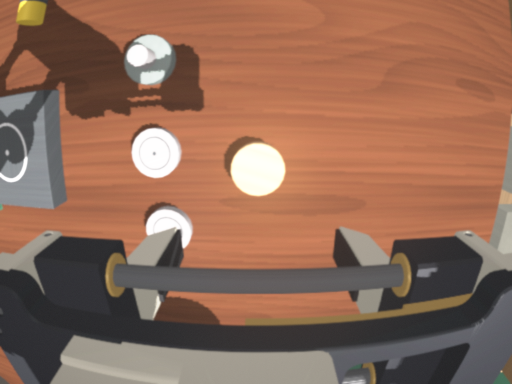

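Request:
{"api": "send_rows", "payload": {"targets": [[1,0,0,-0.045,0],[1,0,0,-0.045,0],[1,0,0,-0.045,0],[1,0,0,-0.04,0],[1,0,0,-0.02,0]]}}

```text
time: 14.9
tool_pos: [0.5043, -0.3206, 0.0209]
tool_rot: [-3.137, 0.005, 0.003]
contact_force: [-0.5, -0.2, -0.0]
opening: 0.092
grip_force: 0.0
```

Request:
{"api": "send_rows", "payload": {"targets": [[1,0,0,-0.01,0],[1,0,0,-0.006,0],[1,0,0,0,0],[1,0,0,0,0]]}}

```text
time: 15.3
tool_pos: [0.5061, -0.325, 0.0102]
tool_rot: [3.14, -0.002, 0.0]
contact_force: [0.3, -0.1, 1.0]
opening: 0.0919
grip_force: 0.0
```

Request:
{"api": "send_rows", "payload": {"targets": [[1,0,-0.001,-0.004,0],[1,0,0,-0.003,0],[0.7,0,0,0,0],[0.5,0,0,0,0],[0.5,0,0,0,0]], "grip_force": 40}}

```text
time: 15.8
tool_pos: [0.5053, -0.326, 0.002]
tool_rot: [3.141, -0.0, -0.0]
contact_force: [-0.1, 0.0, 0.2]
opening: 0.0722
grip_force: 0.0
```

Request:
{"api": "send_rows", "payload": {"targets": [[0.4,0,0,0,0],[0.3,0,0,0,0],[0,0,0,0,0],[0,0,0,0,0],[0,0,0,0,0]]}}

```text
time: 16.3
tool_pos: [0.5053, -0.326, 0.002]
tool_rot: [3.141, -0.0, -0.0]
contact_force: [-0.4, -1.0, 1.7]
opening: 0.0652
grip_force: 40.0
```

Request:
{"api": "send_rows", "payload": {"targets": [[0,0,0,0.01,0],[0,0,0,0.03,0],[0,0,0,0.04,0],[0,0,0,0.02,0],[0,0.0046,0.0415,0,0]]}}

```text
time: 16.8
tool_pos: [0.5117, -0.2892, 0.1064]
tool_rot: [3.135, -0.008, -0.005]
contact_force: [1.1, 1.1, -1.1]
opening: 0.0651
grip_force: 40.0
```

Request:
{"api": "send_rows", "payload": {"targets": [[0,0.0046,0.0415,0,0],[0,0.0046,0.0415,0,0],[0,0.0046,0.0415,0,0],[0,0.0046,0.0415,0,0],[0,0.0046,0.0415,0,0]]}}

```text
time: 17.3
tool_pos: [0.5328, -0.0752, 0.1027]
tool_rot: [3.141, -0.001, -0.0]
contact_force: [-0.0, 0.5, 1.1]
opening: 0.0651
grip_force: 40.0
```

Request:
{"api": "send_rows", "payload": {"targets": [[0,0.0046,0.0415,0,0],[0,0.0046,0.0415,0,0],[0,0.0046,0.0415,0,0],[0,0,0,0,0],[0,0,0,0,0]]}}

```text
time: 17.8
tool_pos: [0.5465, 0.0485, 0.1024]
tool_rot: [3.141, -0.0, 0.002]
contact_force: [0.0, -0.4, -0.2]
opening: 0.0651
grip_force: 40.0
```

Request:
{"api": "send_rows", "payload": {"targets": [[0,0,0,-0.02,0],[0,0,0,-0.02,0],[0,0,0,-0.01,0],[0,0,0,-0.006,0],[0,0,0,0,0]]}}

```text
time: 18.3
tool_pos: [0.5464, 0.0469, 0.0456]
tool_rot: [3.141, 0.001, -0.001]
contact_force: [1.0, -0.2, 0.5]
opening: 0.0649
grip_force: 40.0
```

Request:
{"api": "send_rows", "payload": {"targets": [[0,0,0,0,0],[0,0,0,-0.001,0],[0,0,0,-0.001,0],[0,0,0,0,0]]}}

```text
time: 18.7
tool_pos: [0.5467, 0.0476, 0.0442]
tool_rot: [3.141, -0.0, -0.0]
contact_force: [0.4, 0.6, -0.8]
opening: 0.0649
grip_force: 40.0
```

Request:
{"api": "send_rows", "payload": {"targets": [[0,0.0003,0.0007,-0.001,0],[0,0,0,-0.0007,0],[0,0,0,-0.0005,0],[0,0,0,0,0]]}}

```text
time: 19.1
tool_pos: [0.547, 0.0484, 0.042]
tool_rot: [3.142, -0.0, -0.0]
contact_force: [-1.3, 0.4, 3.6]
opening: 0.0651
grip_force: 40.0
```

Request:
{"api": "send_rows", "payload": {"targets": [[0.8,0,0,0,0],[0.9,0,0,0,0],[1,0,0,0,0],[1,0,0,0,0],[1,0,0,0,0]]}}

```text
time: 19.6
tool_pos: [0.5469, 0.0483, 0.0416]
tool_rot: [3.142, 0.0, -0.0]
contact_force: [-0.1, -0.2, -0.5]
opening: 0.0919
grip_force: 0.0
```

Request:
{"api": "send_rows", "payload": {"targets": [[1,0,0,0,0],[1,0,0,0.03,0],[1,0,0,0.045,0],[1,0,0,0.045,0],[1,-0.02,0,0.04,0]]}}

```text
time: 20.1
tool_pos: [0.5284, 0.0481, 0.2039]
tool_rot: [3.141, -0.003, -0.0]
contact_force: [1.2, -0.3, 0.8]
opening: 0.0919
grip_force: 0.0
```

Request:
{"api": "send_rows", "payload": {"targets": [[1,-0.02,0,0.017,0],[1,0,0,0,0],[1,0,0,0,0]]}}

```text
time: 20.4
tool_pos: [0.5071, 0.0483, 0.2187]
tool_rot: [3.141, -0.001, -0.0]
contact_force: [0.5, -0.8, -0.2]
opening: 0.0914
grip_force: 0.0
```

```bash
python3 - <<'E'
from h import *
im,d,s=wgrab('w9')
print(s['tool_pos'],*wdisc(.06,(.5475,.048),s,im,d))
for n in('top',):
    im,d=grab(n);P=cloud(n,d)
    for nm,x,y,h in[('cap',.647,-.19,.022),('b0',.529,-.194,.016),('b1',.421,-.202,.016)]:
        m=(abs(P[...,0]-x)<.06)&(abs(P[...,1]-y)<.06)&(P[...,2]>h-.007)&(P[...,2]<h+.015)
        r=rect(n,m,h);print(nm,np.round(r[0][0],1))
E
```

```text
[0.50707792 0.04826983 0.21867483] rect [array([547.6,  48.3]), array([64.1, 64.9]), np.float64(44.6)] ell [array([548. ,  48.3]), array([64.1, 64.5]), np.float64(62.3)] zmed 0.0603 mean [0.5485 0.0483 0.0614]
cap [ 645.  -191.3]
b0 [ 527. -194.]
b1 [ 419.7 -201.8]
```

Request:
{"api": "send_rows", "payload": {"targets": [[1,0.0035,-0.0405,0,0],[1,0.0035,-0.0405,0,0],[1,0.0035,-0.0405,0,0],[1,0.0035,-0.0405,0,0],[1,0.0035,-0.0405,0,0]]}}

```text
time: 21.0
tool_pos: [0.5245, -0.1559, 0.2169]
tool_rot: [-3.14, 0.002, -0.0]
contact_force: [0.4, 0.7, -1.0]
opening: 0.0916
grip_force: 0.0
```

Request:
{"api": "send_rows", "payload": {"targets": [[1,0.0035,-0.0405,0,0],[1,0,0,0,0],[1,0,0,0,0]]}}

```text
time: 21.3
tool_pos: [0.5277, -0.1954, 0.2167]
tool_rot: [-3.14, 0.003, -0.002]
contact_force: [0.2, 0.4, -0.1]
opening: 0.092
grip_force: 0.0
```

```bash
python3 - <<'E'
from h import *
im,d,s=wgrab('w10')
print(s['tool_pos'],*wdisc(.016,(.528,-.195),s,im,d))
E
```

```text
[ 0.52768287 -0.19536558  0.21672666] rect [array([ 528.7, -196.4]), array([62.3, 62.9]), np.float64(58.6)] ell [array([ 529. , -196.2]), array([61.9, 62.6]), np.float64(30.7)] zmed 0.0165 mean [ 0.5298 -0.1962  0.0178]
```

Blank at (528.9, −196.2). Descend with a small correction.

Request:
{"api": "send_rows", "payload": {"targets": [[1,0.001,-0.001,-0.04,0],[1,0,0,-0.04,0],[1,0,0,-0.04,0],[1,0,0,-0.04,0],[1,0,0,-0.025,0]]}}

```text
time: 21.85
tool_pos: [0.5276, -0.1932, 0.0306]
tool_rot: [-3.139, 0.004, 0.002]
contact_force: [0.7, -0.1, 0.1]
opening: 0.0918
grip_force: 0.0
```

Request:
{"api": "send_rows", "payload": {"targets": [[1,0,0,-0.015,0],[1,0,0,-0.009,0],[1,0,0,0,0],[1,0,0,0,0]]}}

```text
time: 22.25
tool_pos: [0.5295, -0.1953, 0.0104]
tool_rot: [3.141, -0.001, 0.001]
contact_force: [0.6, 0.9, -0.0]
opening: 0.0917
grip_force: 0.0
```

Request:
{"api": "send_rows", "payload": {"targets": [[1,0,-0.001,-0.004,0],[1,0,0,-0.0035,0],[0.7,0,0,0,0],[0.5,0,0,0,0],[0.5,0,0,0,0]], "grip_force": 50}}

```text
time: 22.75
tool_pos: [0.529, -0.1968, 0.0024]
tool_rot: [3.141, -0.0, -0.0]
contact_force: [0.6, 0.8, -0.0]
opening: 0.0723
grip_force: 0.0
```

Request:
{"api": "send_rows", "payload": {"targets": [[0.4,0,0,0,0],[0.3,0,0,0,0],[0,0,0,0,0],[0,0,0,0,0],[0,0,0,0,0]]}}

```text
time: 23.25
tool_pos: [0.529, -0.1967, 0.0024]
tool_rot: [3.141, -0.0, -0.0]
contact_force: [-0.7, -0.8, 1.9]
opening: 0.0629
grip_force: 50.0
```

Request:
{"api": "send_rows", "payload": {"targets": [[0,0,0,0.01,0],[0,0,0,0.03,0],[0,0,0,0.04,0],[0,0,0,0.03,0],[0,0.0027,0.035,0,0]]}}

```text
time: 23.75
tool_pos: [0.5344, -0.1657, 0.1172]
tool_rot: [3.136, -0.009, -0.004]
contact_force: [1.6, 0.7, -3.3]
opening: 0.063
grip_force: 50.0
```

Request:
{"api": "send_rows", "payload": {"targets": [[0,0.0027,0.035,0,0],[0,0.0027,0.035,0,0],[0,0.0027,0.035,0,0],[0,0.0027,0.035,0,0],[0,0.0027,0.035,0,0]]}}

```text
time: 24.25
tool_pos: [0.5447, 0.0148, 0.1124]
tool_rot: [3.142, 0.001, -0.0]
contact_force: [0.6, 0.2, -3.2]
opening: 0.0633
grip_force: 50.0
```

Request:
{"api": "send_rows", "payload": {"targets": [[0,0.0027,0.035,0,0],[0,0,0,0,0],[0,0,0,-0.02,0],[0,0,0,0,0],[0,0,0,0,0]]}}

```text
time: 24.75
tool_pos: [0.5474, 0.0478, 0.0922]
tool_rot: [3.141, 0.002, -0.001]
contact_force: [-0.7, 0.3, -2.8]
opening: 0.0627
grip_force: 50.0
```

Request:
{"api": "send_rows", "payload": {"targets": [[0,0.0004,0.0005,-0.015,0],[0,0,0,-0.009,0],[0,0,0,-0.003,0],[0,0,0,0,0],[0,0,0,0,0]]}}

```text
time: 25.25
tool_pos: [0.5486, 0.0486, 0.0657]
tool_rot: [3.141, -0.001, -0.0]
contact_force: [-0.4, -0.3, -3.5]
opening: 0.0631
grip_force: 50.0
```

Request:
{"api": "send_rows", "payload": {"targets": [[0,0,0,-0.001,0],[0,0,0,-0.001,0],[0,0,0,-0.0007,0],[0,0,0,0,0]]}}

```text
time: 25.65
tool_pos: [0.5482, 0.0488, 0.0625]
tool_rot: [3.142, 0.0, -0.0]
contact_force: [0.8, 1.3, -4.3]
opening: 0.0629
grip_force: 50.0
```

Request:
{"api": "send_rows", "payload": {"targets": [[0,-0.0003,-0.0004,-0.0005,0],[0,0,0,-0.0005,0],[0,0,0,0,0]]}}

```text
time: 25.95
tool_pos: [0.5482, 0.0487, 0.0623]
tool_rot: [-3.141, -0.001, -0.0]
contact_force: [-2.3, 1.0, 4.9]
opening: 0.0632
grip_force: 50.0
```

Contact. Release, go up and move to blank 1's hover.

Request:
{"api": "send_rows", "payload": {"targets": [[0.8,0,0,0,0],[0.9,0,0,0,0],[1,0,0,0,0],[1,0,0,0,0],[1,0,0,0,0]]}}

```text
time: 26.45
tool_pos: [0.5479, 0.0483, 0.0614]
tool_rot: [3.141, 0.0, -0.0]
contact_force: [-0.1, -0.7, -0.3]
opening: 0.0911
grip_force: 0.0
```

Request:
{"api": "send_rows", "payload": {"targets": [[1,0,0,0,0],[1,0,0,0.03,0],[1,0,0,0.045,0],[1,-0.015,0,0.045,0],[1,-0.02,0,0.037,0]]}}

```text
time: 26.95
tool_pos: [0.5133, 0.0483, 0.2208]
tool_rot: [3.141, -0.002, -0.0]
contact_force: [0.0, 0.5, 1.6]
opening: 0.0919
grip_force: 0.0
```

Request:
{"api": "send_rows", "payload": {"targets": [[1,0,0,0,0],[1,0,0,0,0]]}}

```text
time: 27.15
tool_pos: [0.5131, 0.0484, 0.2193]
tool_rot: [3.141, -0.002, -0.0]
contact_force: [0.1, -0.1, -0.9]
opening: 0.092
grip_force: 0.0
```

```bash
python3 - <<'E'
from h import *
im,d,s=wgrab('w11')
print(s['tool_pos'],*wdisc(.076,(.5475,.048),s,im,d))
E
```

```text
[0.51309059 0.04839063 0.21931966] rect [array([548. ,  48.6]), array([62.3, 62.6]), np.float64(22.5)] ell [array([548. ,  48.6]), array([61.9, 62.4]), np.float64(41.7)] zmed 0.0765 mean [0.5487 0.0486 0.0781]
```

Request:
{"api": "send_rows", "payload": {"targets": [[1,-0.014,-0.031,0,0],[1,-0.014,-0.031,0,0],[1,-0.014,-0.031,0,0],[1,-0.014,-0.031,0,0],[1,-0.014,-0.031,0,0]]}}

```text
time: 27.7
tool_pos: [0.4419, -0.1076, 0.2167]
tool_rot: [-3.14, 0.003, -0.0]
contact_force: [-0.4, -0.0, 0.3]
opening: 0.0914
grip_force: 0.0
```

Request:
{"api": "send_rows", "payload": {"targets": [[1,-0.014,-0.031,0,0],[1,-0.0085,-0.031,0,0],[1,0,-0.034,0,0],[1,0,0,0,0],[1,0,0,0,0]]}}

```text
time: 28.2
tool_pos: [0.42, -0.2028, 0.2169]
tool_rot: [-3.139, 0.003, -0.002]
contact_force: [0.7, 0.4, -0.2]
opening: 0.0917
grip_force: 0.0
```

```bash
python3 - <<'E'
from h import *
im,d,s=wgrab('w12')
print(s['tool_pos'],s['tool_rot'],*wdisc(.016,(.421,-.203),s,im,d))
E
```

```text
[ 0.41996942 -0.20275447  0.21685856] [-3.13939188e+00  2.74118866e-03 -2.08835360e-03] rect [array([ 420.6, -204.2]), array([62.5, 62.7]), np.float64(63.3)] ell [array([ 420.8, -204.2]), array([62.2, 62.6]), np.float64(14.6)] zmed 0.0165 mean [ 0.4214 -0.2042  0.0168]
```

Blank 0 centred at (548.0, 48.6). Blank 1 is at (420.7, −204.2).

Request:
{"api": "send_rows", "payload": {"targets": [[1,0.0005,-0.001,-0.04,0],[1,0,0,-0.04,0],[1,0,0,-0.04,0],[1,0,0,-0.04,0],[1,0,0,-0.025,0]]}}

```text
time: 28.75
tool_pos: [0.4198, -0.2013, 0.0307]
tool_rot: [-3.139, 0.003, 0.002]
contact_force: [0.3, 0.4, 0.0]
opening: 0.0918
grip_force: 0.0
```

Request:
{"api": "send_rows", "payload": {"targets": [[1,0,0,-0.015,0],[1,0,0,-0.009,0],[1,0,0,0,0],[1,0,0,0,0]]}}

```text
time: 29.15
tool_pos: [0.4214, -0.2033, 0.01]
tool_rot: [3.141, -0.0, 0.001]
contact_force: [0.5, 0.1, -0.1]
opening: 0.0918
grip_force: 0.0
```

Request:
{"api": "send_rows", "payload": {"targets": [[1,-0.0003,-0.001,-0.004,0],[1,0,0,-0.0035,0],[0.7,0,0,0,0],[0.5,0,0,0,0],[0.5,0,0,0,0]]}}

```text
time: 29.65
tool_pos: [0.4207, -0.2047, 0.0022]
tool_rot: [3.141, -0.0, -0.0]
contact_force: [0.5, 0.3, 0.1]
opening: 0.0727
grip_force: 0.0
```

Request:
{"api": "send_rows", "payload": {"targets": [[0.4,0,0,0,0],[0.3,0,0,0,0],[0,0,0,0,0],[0,0,0,0,0],[0,0,0,0,0]]}}

```text
time: 30.15
tool_pos: [0.4207, -0.2046, 0.0021]
tool_rot: [3.141, -0.0, -0.0]
contact_force: [-0.8, -0.1, 1.8]
opening: 0.063
grip_force: 50.0
```

Request:
{"api": "send_rows", "payload": {"targets": [[0,0,0,0.01,0],[0,0,0,0.03,0],[0,0,0,0.04,0],[0,0,0,0.04,0],[0,0.0181,0.0361,0.005,0]]}}

```text
time: 30.65
tool_pos: [0.4404, -0.1723, 0.1319]
tool_rot: [3.136, -0.007, -0.005]
contact_force: [1.5, 0.5, -3.5]
opening: 0.0629
grip_force: 50.0
```

Request:
{"api": "send_rows", "payload": {"targets": [[0,0.0181,0.0361,0,0],[0,0.0181,0.0361,0,0],[0,0.0181,0.0361,0,0],[0,0.0181,0.0361,0,0],[0,0.0181,0.0361,0,0]]}}

```text
time: 31.15
tool_pos: [0.5292, 0.0137, 0.1272]
tool_rot: [3.142, 0.001, -0.0]
contact_force: [1.4, -0.9, -3.9]
opening: 0.0629
grip_force: 50.0
```

Request:
{"api": "send_rows", "payload": {"targets": [[0,0.0181,0.0361,0,0],[0,0,0,0,0],[0,0,0,-0.02,0],[0,0,0,0,0],[0,0,0,0,0]]}}

```text
time: 31.65
tool_pos: [0.5466, 0.0477, 0.107]
tool_rot: [3.142, 0.002, -0.001]
contact_force: [0.7, -0.1, -3.4]
opening: 0.0628
grip_force: 50.0
```

Request:
{"api": "send_rows", "payload": {"targets": [[0,0.0008,0.0003,-0.012,0],[0,0,0,-0.009,0],[0,0,0,-0.005,0],[0,0,0,0,0],[0,0,0,0,0]]}}

```text
time: 32.15
tool_pos: [0.5482, 0.0483, 0.081]
tool_rot: [3.142, 0.0, -0.0]
contact_force: [-0.2, 0.0, -2.7]
opening: 0.0625
grip_force: 50.0
```

Request:
{"api": "send_rows", "payload": {"targets": [[0,0,0,-0.001,0],[0,0,0,-0.001,0],[0,0,0,0,0]]}}

```text
time: 32.45
tool_pos: [0.5482, 0.0484, 0.0791]
tool_rot: [3.141, -0.0, -0.0]
contact_force: [-0.2, -0.3, -3.4]
opening: 0.0629
grip_force: 50.0
```

Request:
{"api": "send_rows", "payload": {"targets": [[0,0,0,-0.0007,0],[0,0,0,-0.0006,0],[0,0,0,0,0]]}}

```text
time: 32.75
tool_pos: [0.5483, 0.0484, 0.0782]
tool_rot: [3.141, -0.0, -0.0]
contact_force: [-1.8, 0.4, 2.0]
opening: 0.063
grip_force: 50.0
```

Request:
{"api": "send_rows", "payload": {"targets": [[0.8,0,0,-0.0003,0],[0.9,0,0,0,0],[1,0,0,0,0],[1,0,0,0,0],[1,0,0,0,0]]}}

```text
time: 33.25
tool_pos: [0.5482, 0.0484, 0.0774]
tool_rot: [3.141, -0.0, -0.0]
contact_force: [0.2, 0.0, -0.2]
opening: 0.0913
grip_force: 0.0
```

Request:
{"api": "send_rows", "payload": {"targets": [[1,0,0,0,0],[1,0,0,0.03,0],[1,0,0,0.045,0],[1,-0.015,0,0.045,0],[1,-0.02,0,0.025,0]]}}

```text
time: 33.75
tool_pos: [0.5144, 0.0483, 0.2259]
tool_rot: [3.141, -0.005, -0.0]
contact_force: [0.2, 0.2, -0.3]
opening: 0.0919
grip_force: 0.0
```

Request:
{"api": "send_rows", "payload": {"targets": [[1,0,0,0,0],[1,0,0,0,0]]}}

```text
time: 33.95
tool_pos: [0.5132, 0.0484, 0.2226]
tool_rot: [3.141, -0.001, -0.0]
contact_force: [-1.0, 0.6, -0.9]
opening: 0.0919
grip_force: 0.0
```

```bash
python3 - <<'E'
from h import *
im,d,s=wgrab('w13')
print(s['tool_pos'],*wdisc(.092,(.5475,.048),s,im,d))
E
```

```text
[0.51322509 0.04842265 0.2226333 ] rect [array([548.2,  48.6]), array([62.2, 62.9]), np.float64(65.2)] ell [array([548.2,  48.4]), array([61.9, 62.4]), np.float64(55.6)] zmed 0.0925 mean [0.5491 0.0485 0.0945]
```

Request:
{"api": "send_rows", "payload": {"targets": [[1,0.015,-0.034,0,0],[1,0.015,-0.034,0,0],[1,0.015,-0.034,0,0],[1,0.015,-0.034,0,0],[1,0.015,-0.034,0,0]]}}

```text
time: 34.5
tool_pos: [0.5885, -0.123, 0.2199]
tool_rot: [-3.14, 0.003, -0.0]
contact_force: [0.3, 0.4, -0.1]
opening: 0.0919
grip_force: 0.0
```

Request:
{"api": "send_rows", "payload": {"targets": [[1,0.015,-0.034,0,0],[1,0.015,-0.034,0,0],[1,0,0,0,0],[1,0,0,0,0]]}}

```text
time: 34.9
tool_pos: [0.6178, -0.1901, 0.2195]
tool_rot: [-3.14, 0.004, -0.002]
contact_force: [-0.1, 0.2, -0.9]
opening: 0.0919
grip_force: 0.0
```

```bash
python3 - <<'E'
from h import *
im,d,s=wgrab('w14')
print(s['tool_pos'],s['tool_rot'],*wdisc(.022,(.648,-.193),s,im,d))
im,d=grab('scene','s14')
E
```

```text
[ 0.61779913 -0.19014196  0.21952987] [-3.13968272e+00  3.85460734e-03 -1.75163996e-03] rect [array([ 648.8, -193.4]), array([61.7, 62.1]), np.float64(63.5)] ell [array([ 649. , -193.5]), array([61.3, 62.1]), np.float64(47.4)] zmed 0.0222 mean [ 0.6507 -0.1935  0.0238]
```

View pics/w14.png

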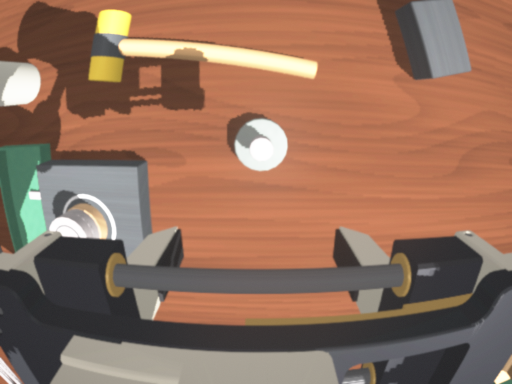

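Request:
{"api": "send_rows", "payload": {"targets": [[1,0.031,-0.003,-0.02,0],[1,0,0,-0.04,0],[1,0,0,-0.04,0],[1,0,0,-0.04,0],[1,0,0,-0.025,0]]}}

```text
time: 35.5
tool_pos: [0.6475, -0.1903, 0.054]
tool_rot: [-3.14, 0.004, 0.002]
contact_force: [-0.4, -0.3, 0.1]
opening: 0.0921
grip_force: 0.0
```

Request:
{"api": "send_rows", "payload": {"targets": [[1,0,0,-0.015,0],[1,0,0,0,0],[1,0,0,0,0]]}}

```text
time: 35.8
tool_pos: [0.6499, -0.1924, 0.0437]
tool_rot: [3.141, -0.002, 0.0]
contact_force: [0.5, -0.1, 0.1]
opening: 0.0918
grip_force: 0.0
```

Request:
{"api": "send_rows", "payload": {"targets": [[1,-0.0005,-0.001,-0.01,0],[1,0,0,-0.007,0],[0.6,0,0,0,0],[0.3,0,0,0,0],[0,0,0,0,0]]}}

```text
time: 36.3
tool_pos: [0.6489, -0.1938, 0.0258]
tool_rot: [3.141, -0.001, -0.0]
contact_force: [-1.0, -0.8, -0.3]
opening: 0.0723
grip_force: 0.0
```

Request:
{"api": "send_rows", "payload": {"targets": [[0,0,0,0,0],[0,0,0,0,0],[0,0,0,0,0],[0,0,0,0,0],[0,0,0,0,0]]}}

```text
time: 36.8
tool_pos: [0.6487, -0.1936, 0.0255]
tool_rot: [3.142, -0.0, -0.0]
contact_force: [-0.6, 0.7, 0.5]
opening: 0.0326
grip_force: 0.0
```

Request:
{"api": "send_rows", "payload": {"targets": [[0,0,0,0,0],[0,0,0,0,0],[0,0,0,0,0]]}}

```text
time: 37.1
tool_pos: [0.6487, -0.1936, 0.0255]
tool_rot: [3.142, -0.0, -0.0]
contact_force: [0.3, 0.5, 0.8]
opening: 0.0252
grip_force: 50.0
```

Request:
{"api": "send_rows", "payload": {"targets": [[0,0,0,0.015,0],[0,0,0,0.03,0],[0,0,0,0.03,0],[0,0,0,0.03,0],[0,0,0,0.03,0]]}}

```text
time: 37.6
tool_pos: [0.6481, -0.1934, 0.1619]
tool_rot: [-3.141, 0.001, -0.0]
contact_force: [-0.1, -0.5, -5.6]
opening: 0.0253
grip_force: 50.0
```

Request:
{"api": "send_rows", "payload": {"targets": [[0,-0.0144,0.0346,0,0],[0,-0.0144,0.0346,0,0],[0,-0.0144,0.0346,0,0],[0,-0.0144,0.0346,0,0],[0,-0.0144,0.0346,0,0]]}}

```text
time: 38.1
tool_pos: [0.5755, -0.0193, 0.1609]
tool_rot: [-3.142, 0.001, -0.0]
contact_force: [0.1, 0.4, -4.6]
opening: 0.0248
grip_force: 50.0
```

Request:
{"api": "send_rows", "payload": {"targets": [[0,-0.0144,0.0346,0,0],[0,-0.0144,0.0346,0,0],[0,0,0,0,0],[0,0,0,0,0]]}}

```text
time: 38.5
tool_pos: [0.5476, 0.0493, 0.1611]
tool_rot: [3.141, -0.0, 0.002]
contact_force: [0.1, -0.1, -4.3]
opening: 0.0254
grip_force: 50.0
```

```bash
python3 - <<'E'
from h import *
a,_=grab('scene');im,d,s=wgrab('w15')
o=np.zeros((480,800,3),np.uint8);o[:,:400]=cv2.resize(a[80:230,210:335],(400,480));o[:300,400:]=cv2.resize(im,(400,300))
cv2.imwrite('pics/m15.png',o[:,:,::-1])
E
```

```text
(no output)
```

View pics/m15.png

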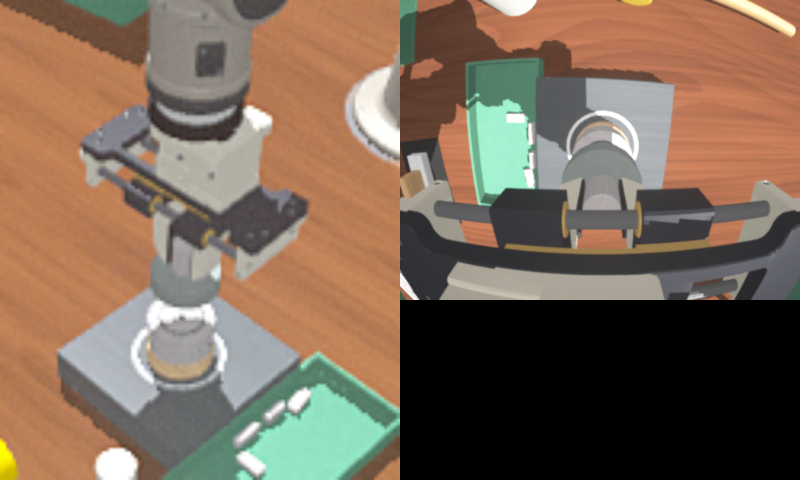

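Request:
{"api": "send_rows", "payload": {"targets": [[0,0.0003,-0.0005,-0.015,0],[0,0,0,-0.015,0],[0,0,0,-0.006,0],[0,0,0,-0.003,0],[0,0,0,0,0]]}}

```text
time: 39.1
tool_pos: [0.5484, 0.0476, 0.1214]
tool_rot: [3.141, 0.0, -0.001]
contact_force: [-0.9, -0.3, -4.7]
opening: 0.0254
grip_force: 50.0
```

Request:
{"api": "send_rows", "payload": {"targets": [[0,0,0,0,0],[0,0,0,-0.001,0],[0,0,0,-0.001,0],[0,0,0,0,0]]}}

```text
time: 39.5
tool_pos: [0.5482, 0.0481, 0.1196]
tool_rot: [3.141, -0.0, -0.0]
contact_force: [-0.1, 0.2, -4.6]
opening: 0.025
grip_force: 50.0
```

Request:
{"api": "send_rows", "payload": {"targets": [[0,0,0.0003,-0.001,0],[0,0,0,-0.0006,0],[0,0,0,-0.0005,0],[0,0,0,0,0]]}}

```text
time: 39.9
tool_pos: [0.5481, 0.0484, 0.1174]
tool_rot: [3.142, 0.0, -0.0]
contact_force: [-1.5, 0.4, -3.5]
opening: 0.0251
grip_force: 50.0
```

Request:
{"api": "send_rows", "payload": {"targets": [[0,0,0,-0.0004,0],[0,0,0,0,0],[0,0,0,0,0]]}}

```text
time: 40.2
tool_pos: [0.5482, 0.0485, 0.1174]
tool_rot: [3.142, -0.0, -0.0]
contact_force: [-1.6, 0.3, 2.2]
opening: 0.025
grip_force: 50.0
```

Contact. Release, lift and back off for a final check.

Request:
{"api": "send_rows", "payload": {"targets": [[0.4,0,0,0,0],[0.6,0,0,0,0],[0.8,0,0,0,0],[0.8,0,0,0,0],[0.8,0,0,0,0]]}}

```text
time: 40.7
tool_pos: [0.5482, 0.0484, 0.1169]
tool_rot: [3.141, -0.0, -0.0]
contact_force: [0.3, 0.4, 0.0]
opening: 0.0607
grip_force: 0.0
```

Request:
{"api": "send_rows", "payload": {"targets": [[0.8,0,0,0,0],[0.8,0,0,0.02,0],[0.8,0,0,0.04,0],[0.8,0,0,0.04,0],[0.8,-0.04,0,0.02,0]]}}

```text
time: 41.2
tool_pos: [0.5122, 0.0479, 0.2402]
tool_rot: [3.141, -0.008, -0.001]
contact_force: [0.2, 0.3, 0.2]
opening: 0.0738
grip_force: 0.0
```

Request:
{"api": "send_rows", "payload": {"targets": [[0.8,-0.04,-0.02,0,0],[0.8,-0.02,-0.04,0,0],[0.8,0,-0.045,0,0],[0.8,0,-0.045,0,0],[0.8,0,-0.045,0,0]]}}

```text
time: 41.7
tool_pos: [0.4478, -0.1482, 0.2374]
tool_rot: [3.141, -0.001, 0.0]
contact_force: [0.4, -0.1, -0.5]
opening: 0.0734
grip_force: 0.0
```

Request:
{"api": "send_rows", "payload": {"targets": [[0.8,0,-0.045,0,0],[0.8,0,0,0,0],[0.8,0,0,0,0]]}}

```text
time: 42.0
tool_pos: [0.4478, -0.1922, 0.2366]
tool_rot: [-3.141, 0.001, -0.003]
contact_force: [-0.5, 0.7, -0.3]
opening: 0.0735
grip_force: 0.0
```

```bash
python3 - <<'E'
from h import *
a,_=grab('scene');t,d=grab('top');P=cloud('top',d);Z=P[...,2]
near=lambda x,y,r:(abs(P[...,0]-x)<r)&(abs(P[...,1]-y)<r)
m=near(.547,.048,.06)&(Z>.1)&(Z<.122);print('cap',rect('top',m,.114)[0])
m=near(.547,.048,.06)&(Z>.135);print('knob',rect('top',m,.147)[0],Z[m].max())
print('foot',rect('top',near(.467,.375,.1)&(Z>.012)&(Z<.034)&(t.min(-1)>150),.021)[0])
print('grip',rect('top',near(.467,.375,.1)&(Z>.05),.066)[0])
o=np.zeros((450,800,3),np.uint8);o[:,:500]=cv2.resize(a[90:270,190:410],(500,450));o[:240,500:]=cv2.resize(t[90:290,80:330],(300,240))
cv2.imwrite('pics/m16.png',o[:,:,::-1])
E
```

```text
cap ((545.8773803710938, 49.552223205566406), (62.27431869506836, 62.16154098510742), 63.12149429321289)
knob ((545.9693603515625, 49.27955627441406), (23.346467971801758, 23.278858184814453), 44.69280242919922) 0.15091235305226358
foot ((466.99310302734375, 374.3665466308594), (118.84404754638672, 41.20285415649414), 3.5192015171051025)
grip ((467.17291259765625, 373.43695068359375), (68.67294311523438, 25.986528396606445), 2.062532663345337)
```

View pics/m16.png

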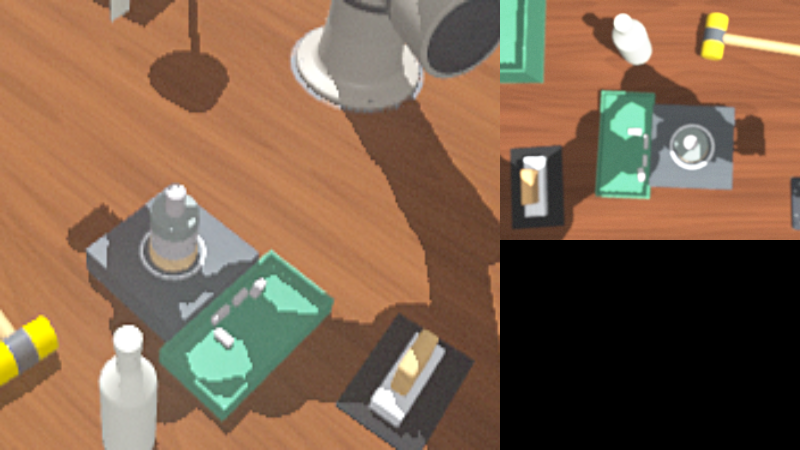

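```bash
python3 -c "
from cell import *
print(hand_in())"
```

```text
the job is handed in; nothing more can be done
None
```

The job is handed in: all four offcuts present are in the tray, the scraper stands upright in the middle of its mat, and the stack (pad, two blanks, weight with knob up) sits centred on the scribed circle, with the mallet and water bottle left alone.

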